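Move the big dial thermometer from its cup to the block heater

ROBOT

A 7-joint arm with a two-finger parallel gripper is mounted at the origin on the work surface. World frame = base frame: x ahead of the robot, y to its left, z up, the work surface at z = 0. Lengths are in m, angles in degrees, forces in N, time in s.
With the tool pointing down it reaches from about 0.425 to 0.875 m from the base axis. Payload 4.7 kg.
Tool frame: the origin (TCP) lies midway between the tips of the shut fingers; the grasp point (between the pads) lies 19 mm behind it; z points along the fingers, x is the direction in which the jaws open and shut, and the axes are right-handed (so a half turn about z gives the same grasp; the last joint's range is limited). The gripper opens to 87 mm and grips with 3 to 60 N. Pads are 19 mm wide; open, the fingers measure 117 mm over their backs; the gripper's body (75 mm by 190 mm) begins 51 mm behind the grasp point.
Start: joints at [-66.515, 18.392, -4.016, 83.108, 1.295, 78.541, -3.26], TCP at [0.251, 0.6, 0.223] pointing down, gripper open.
Joint ranges: [-163.93, 163.93], [-17.29, 119.83], [-79.2, 71.16], [3.27, 140.29], [-89.18, 269.18], [5.43, 117.66], [-154.24, 154.24]. Speed limits (degrees/s): [147.25, 147.25, 180, 180, 180, 180, 180].

INTERFACE

Orientations are given as [roll, pitch, yaw] about the fixed x, y, z axes, in that order (R = Rz(yaw) Ry(pitch) Rx(roll)).
In Python, from cell import env gives the robot as it stands.
- The arm moves only by the tool carry_out, never from a script. Its argument "plan" is a list of rows, each an object with "grip": the closure, from 0 (fully open) to 1 (shut); "dp": the shift along the tool's x, y, z in m, a list of three; "rotation": the turn, a rotation vector about the tool's x, y, z in degrees, a list of three. In form: [{"grip": grip, "dp": [dx, dy, dz], "rotation": [wx, wy, wz]}, ...]. A call has 1 to 8 rows; each row shifts and turns the pose as measured when the row begins, along the tool's axes as they then stand; what a row does not reach is not made up. A row lasts 1/12 s, in which the tool goes at most 41.7 mm and 7.16 degrees, less where a joint would pass 70% of its speed; a pose out of reach is approached as far as the arm can. A call is refused whole if a number of a shift passes 0.0417 or a number of a turn 7.16, either way. A call with a gripper value outside its range is refused whole. The fingers move at their own pace and stop on an object; "force" is the grip in N (left out, the last holds). Time passes only in rows, so rows that do not move let the fingers close. It gives the time, the measured TCP pose, the force and the opening at its end, in the units of the state.
- env.get_obs(): the state, without advancing time (a new reading comes with each control period).
- env.read_camera(name): name is "scene" or "top" or "wrist"; returns the picture (400x640x3 uint8, red, green, blue); there is no depth.
- env.camera_params(name): a dict with "fx", "fy", "cx", "cy" (pixels), "k1" (the pictures are not rectified: a ray, as slopes to the right and down, at radius r is drawn at 1 + k1 r^2 times it, then the intrinsics apply), "R" (3x3) and "t" (3): a world point X has camera coordinates R X + t. Camera axes: x right, y down, z forward; pixel columns grow to the right and rows downward; lengths in m; the calibration is good to about 2 mm. A picture is of the moment at which its call begins: read the wrist's pose just before it. camera_params takes no time and is no camera call; for the wrist camera it gives the pose at the moment of the call.
- env.sign_off(): hands the job in, once; it reports no verdict.
The state is a dict: "time_s": time; "qpos": joint angles; "joint_velocities": joint speeds; "effort": joint torques, N m; "tool_pos": TCP position; "tool_rot": TCP orientation; "force": force on the tool from outside, world axes, zero at the start; "wrist_torque": the same for the moment, N m; "grip_width": finger opening in m.
Only numpy, scipy, OpenCV 4.12 (cv2) and the standard library are available. Lean on these libraries where they do the work, as an engineer would, in place of code of your own. Each camera call takes 0.05 s, during which the arm holds its last target. There are 200 camera calls.

TASK

Three long-stemmed items stand in a row of upright cups. Pull the thermometer with the big round dial straight up out of its cup, lift it well clear of its neighbours, carry it to the white block heater and lower it, still in the gripper, stem first into the well in the middle of the heater's metal block until its collar rests on the block (do not drop it in), then let go. Leave the small-dial thermometer and the grey-handled driver standing in their cups.

Things in the scene. Friction and masses are not known exactly. Their poses are not given: they have to be found in the camera images.
- big_dial (a point): Steel dial thermometer, 110 g, upright in one of three cups. Point: centre of its round head (44 mm wide, 20 mm thick, white dial on top), to be grasped. z: up along the stem. Below the point: neck 15 mm wide from 10 mm down, collar 33 mm wide from 42 to 48 mm down, bare stem 8 mm wide with its tip 128 mm down. The collar rests on the cup's rim; the stem hangs 80 mm deep, free.
- small_dial (a point): The small dial thermometer, to be left: same stem and collar, head 26 mm across. Point: centre of its head, 48 mm above its cup's rim; top 10 mm higher. The cups: three fixed steel tubes, 34 mm outside, 23 mm bore, rims 100 mm above the bench, in a straight row 100 mm apart on a plate 90 by 290 mm, 8 mm thick; any item may be in any cup.
- driver_handle (a point): The nut driver with a fluted grey handle (25 mm across, 52 mm tall), to be left: same stem and collar, in another cup of the row. Point: middle of its handle, 32 mm above its cup's rim; its top is 26 mm above the point. z: up along its stem.
- well (a point): Mouth centre of the heater's well, a round upright hole 23 mm wide, 85 mm deep, in a bare metal block 70 mm square, flat top 100 mm above the bench, amid a fixed white housing (240 by 160 mm, 10 mm lower). z up, x away from its blue panel. Capped tubes 68 to 88 mm off on the +x side rise 13 mm above the block. Thermometer home: its big_dial point is 48 mm above this point.
There are look-alikes about, which are no part of the job. Leave any blue look-alike of the part that bears big_dial alone.

How it is judged (in metres and radians):
On the way, in this order (a step that is already met when the one before it is completed fails the run):
1. the big dial thermometer is pulled clear of its cup (height (world z) of big_dial above 0.225 m), for 0.1 s.
2. it is lowered into the heater's well, still in the gripper when its collar is within 25 mm of the block (horizontal distance between big_dial and well below 0.02 m and z of big_dial in the frame of well below 0.073 m and contact force between big and the fingers above 0.5 N), for 0.1 s.
At the end, for the whole second after the job is handed in: The big dial thermometer stands in the heater's well, released and at rest: its head within 15 mm of the well's axis, its collar down on the block (within 7 mm), leaning less than 10 degrees; the small dial thermometer and the driver still stand in their cups, within 25 mm of where they started (horizontal distance between big_dial and well below 0.015 m and z of big_dial in the frame of well between 0.042 and 0.055 m and angle between big_dial's own z axis and vertical below 0.17 rad and linear speed of big below 0.02 m/s and distance of each of small_dial, driver_handle from where it was at the start of the episode below 0.025 m); the robot touches nothing.
It fails at once if the small dial thermometer or the driver is pulled up or knocked (moved more than 40 mm) (distance of any of small_dial, driver_handle from where it was at the start of the episode above 0.04 m).
It also fails if it takes over 43 s, if anything falls off the work surface, if the arm or the gripper's body presses on something with over 40 N, if the wrist force passes 120 N, or if a joint passes its speed limit or range.

## Working session

There is one attempt and no reset: what is moved stays moved. The work goes in short steps, Python scripts to look and compute and a tool call to move; the robot and the scene stay as the last step left them, time stands still between calls to the robot, and variables do not carry over. Pictures are saved under pics/ and viewed, about 8 in all and at most 12, crops included, and the job is handed in when it is done.

Besides the shell and the picture viewer there is one more tool, called after "Emit:" by a JSON object that holds its "name" and its "arguments". carry_out: Moves the arm, as the interface text tells. Its arguments: {"type":"object","properties":{"plan":{"type":"array","items":{"type":"object","properties":{"grip":{"type":"number"},"dp":{"type":"array","items":{"type":"number"}},"rotation":{"type":"array","items":{"type":"number"}}}}},"force":{"type":"number"}},"required":["plan"]}

```bash
mkdir -p pics; cat > h.py <<'E'
import numpy as np, cv2
from cell import env
def ray(p,u,v):
    K=np.array([[p['fx'],0,p['cx']],[0,p['fy'],p['cy']],[0,0,1.]])
    q=cv2.undistortPoints(np.array([[[u,v]]],float),K,np.array([p['k1'],0,0,0,0.]))[0,0]
    R=np.array(p['R']);t=np.array(p['t'])
    return -R.T@t, R.T@np.array([q[0],q[1],1])
def onz(p,u,v,z):
    o,d=ray(p,u,v); return o+d*(z-o[2])/d[2]
def proj(p,X):
    c=np.array(p['R'])@np.array(X)+np.array(p['t']); x,y=c[:2]/c[2]; f=1+p['k1']*(x*x+y*y)
    return p['fx']*x*f+p['cx'],p['fy']*y*f+p['cy']
def save(n,im): cv2.imwrite('pics/'+n,im[:,:,::-1])
E
python3 - <<'E'
from h import *
for n in('top','scene'):
    p=env.camera_params(n); im=env.read_camera(n); np.save(n+'.npy',im); save(n+'0.png',im); print(n,ray(p,320,200),p['fx'],p['k1'])
print(env.get_obs())
E
```

```text
top (array([0.47278288, 0.01985374, 1.1795922 ]), array([ 0.07933793,  0.01836559, -0.99669305])) 463.29695843169566 -0.04901458415358066
scene (array([1.14840616, 0.61158473, 0.67341237]), array([-0.58744535, -0.59608456, -0.54745853])) 416.3249957836329 -0.047499698517248064
{'time_s': 0.1, 'qpos': array([-66.51458866,  18.43439812,  -4.01571088,  83.1650728 ,
         1.29730535,  78.54209319,  -3.25962194]), 'joint_velocities': array([ 0.13828544, -0.06892732,  0.05580163, -0.21779685,  0.11091019,
       -0.01778384,  0.08266414]), 'effort': array([-4.11819819e-04, -4.92569804e+01, -4.06029783e-01, -3.13399351e+01,
       -6.42961473e-02,  3.94765183e-02,  7.20733237e-05]), 'tool_pos': array([0.25047626, 0.59928214, 0.22160051]), 'tool_rot': array([1.79992413e+02, 9.62055985e-02, 6.73251221e+01]), 'force': array([-0.08376831, -0.63377956, -0.68463487]), 'wrist_torque': array([ 0.05545914, -0.00377844,  0.04797316]), 'grip_width': 0.08690166532650624}
```

View pics/top0.png

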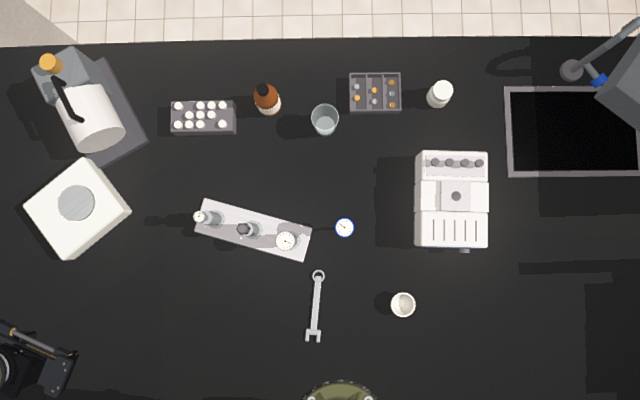

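View pics/scene0.png

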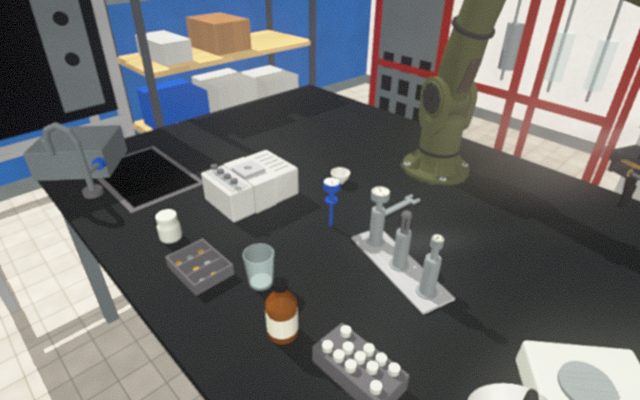

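The top view shows the big white dial at about (286,240), the driver at (243,229), the small dial at (200,216), a blue look-alike at (344,228) and the well at about (456,196). The scene view agrees: the big dial is at (380,192), at the end of the row nearest the heater.

```bash
python3 - <<'E'
from h import *
im=np.load('top.npy');p=env.camera_params('top')
g=cv2.cvtColor(im,cv2.COLOR_RGB2GRAY)
def blob(mask,x0,y0,x1,y1,z,name):
    m=mask[y0:y1,x0:x1].astype(np.uint8)
    n,l,s,c=cv2.connectedComponentsWithStats(m)
    for i in range(1,n):
        if s[i,4]>8:
            u,v=c[i]+[x0,y0]; X=onz(p,u,v,z); print(name,s[i].tolist(),u.round(1),v.round(1),X.round(4),np.hypot(*X[:2]).round(3))
big=im.min(2)>205
blob(big,270,225,302,256,.158,'big')
blob(big,190,205,212,226,.158,'small')
blob(g<110,446,186,468,207,.1,'well')
blob(g<110,236,218,253,240,.158,'driver')
hsv=cv2.cvtColor(im,cv2.COLOR_RGB2HSV)
# plate
m=((g>110)).astype(np.uint8)[190:270,185:320]
c=max(cv2.findContours(m,0,2)[0],key=cv2.contourArea)+[185,190]
print('plate',[onz(p,*q,.008).round(3)[:2] for q in cv2.boxPoints(cv2.minAreaRect(c))])
m=((g>110)).astype(np.uint8)[140:260,400:500]
c=max(cv2.findContours(m,0,2)[0],key=cv2.contourArea)+[400,140]
print('heater',[onz(p,*q,.09).round(3)[:2] for q in cv2.boxPoints(cv2.minAreaRect(c))])
a=cv2.resize(im[180:275,185:325],None,fx=5,fy=5,interpolation=2)[:, :700]
b=cv2.resize(im[145:255,405:500],None,fx=4.3,fy=4.3,interpolation=2)
save('c1.png',a[:475]);
E
```

```text
big [0, 0, 8, 9, 64] 273.1 228.9 [0.4914 0.1429 0.158 ] 0.512
big [0, 7, 32, 24, 533] 287.0 245.1 [0.4554 0.1124 0.158 ] 0.469
small [4, 0, 18, 17, 157] 202.6 212.6 [0.5292 0.3    0.158 ] 0.608
driver [2, 6, 12, 11, 27] 245.0 230.0 [0.4897 0.205  0.158 ] 0.531
plate [array([0.494, 0.377]), array([0.583, 0.352]), array([0.496, 0.061]), array([0.409, 0.087])]
heater [array([ 0.676, -0.185]), array([ 0.674, -0.362]), array([ 0.433, -0.352]), array([ 0.435, -0.179])]
```

View pics/c1.png

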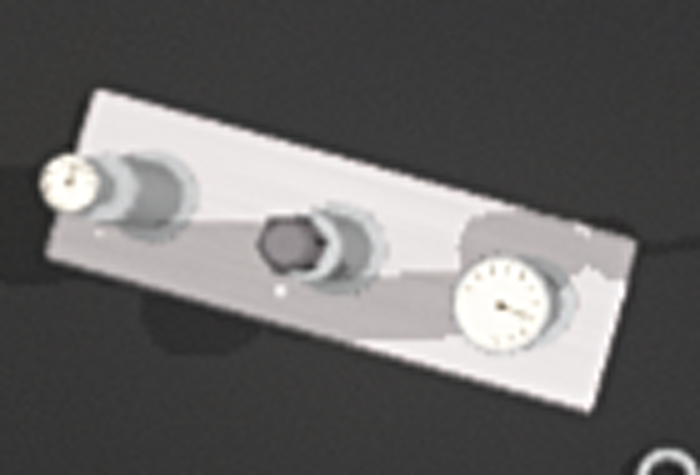

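The crop shows the big dial's disc centred at (502,304), which is full-image (285.4,240.8). It is about 42 mm wide, as expected. Next I'll check it in the scene view and measure the well.

```bash
python3 - <<'E'
from h import *
im=np.load('top.npy');p=env.camera_params('top')
b=cv2.resize(im[145:255,405:500],None,fx=5,fy=5,interpolation=2)
s=np.load('scene.npy');ps=env.camera_params('scene')
c=cv2.resize(s[165:265,340:400],None,fx=5,fy=5,interpolation=2)
o=np.zeros((550,780,3),np.uint8);o[:,:475]=b;o[:500,480:780]=c
save('c2.png',o)
B=onz(p,285.4,240.8,.158);print('big',B,'scene proj of head top',proj(ps,B))
g=cv2.cvtColor(im,cv2.COLOR_RGB2GRAY)[188:205,448:465].astype(float);print(g.min(),g.max())
th=(g.min()+np.median(g))/2
w=(g<th)*(th-g);yy,xx=np.mgrid[188:205,448:465]
u,v=(w*xx).sum()/w.sum(),(w*yy).sum()/w.sum();W=onz(p,u,v,.1);print('well',u,v,W,(g<th).sum(),proj(ps,W))
E
```

```text
big [0.46493722 0.1157634  0.158     ] scene proj of head top (np.float64(379.0279355388149), np.float64(190.37989653201365))
122.0 238.0
well 455.5814304585771 195.43064729194188 [ 0.5656852  -0.27760718  0.1       ] 71 (np.float64(247.05187340869296), np.float64(167.12235459840406))
```

View pics/c2.png

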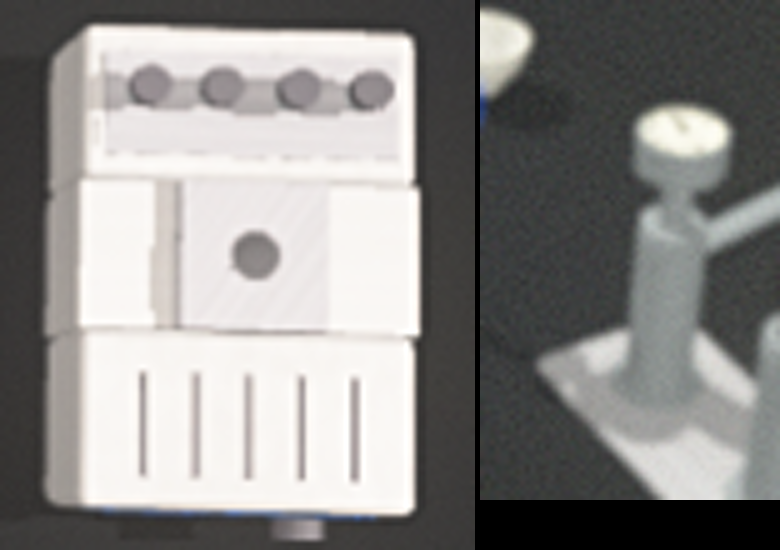

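Emit:
{"name": "carry_out", "arguments": {"plan": [{"grip": 0, "dp": [-0.0226, 0.0241, -0.01], "rotation": [0, 0, 0]}, {"grip": 0, "dp": [-0.0226, 0.0241, -0.01], "rotation": [0, 0, 0]}, {"grip": 0, "dp": [-0.0226, 0.0241, -0.01], "rotation": [0, 0, 0]}, {"grip": 0, "dp": [-0.0226, 0.0241, -0.01], "rotation": [0, 0, 0]}, {"grip": 0, "dp": [-0.0226, 0.0241, 0], "rotation": [0, 0, 0]}, {"grip": 0, "dp": [-0.0226, 0.0241, 0], "rotation": [0, 0, 0]}, {"grip": 0, "dp": [-0.0226, 0.0241, 0], "rotation": [0, 0, 0]}, {"grip": 0, "dp": [-0.0226, 0.0241, 0], "rotation": [0, 0, 0]}], "force": 25}}

```text
time_s: 0.77
tool_pos: [0.3556, 0.3544, 0.2564]
tool_rot: [-179.6, 0.6, 68.3]
force: [1.0, -0.2, 0.2]
grip_width: 0.0871
```

Emit:
{"name": "carry_out", "arguments": {"plan": [{"grip": 0, "dp": [-0.0226, 0.0241, 0], "rotation": [0, 0, 0]}, {"grip": 0, "dp": [-0.0226, 0.0241, 0], "rotation": [0, 0, 0]}, {"grip": 0, "dp": [-0.0226, 0.0241, 0], "rotation": [0, 0, 0]}, {"grip": 0, "dp": [-0.0226, 0.0241, 0], "rotation": [0, 0, 0]}, {"grip": 0, "dp": [-0.0226, 0.0241, 0], "rotation": [0, 0, 0]}, {"grip": 0, "dp": [-0.0226, 0.0241, 0], "rotation": [0, 0, 0]}, {"grip": 0, "dp": [-0.0226, 0.0241, 0], "rotation": [0, 0, 0]}, {"grip": 0, "dp": [0, 0, 0], "rotation": [0, 0, 0]}]}}

```text
time_s: 1.43
tool_pos: [0.4575, 0.1247, 0.2552]
tool_rot: [-179.7, 0.8, 67.7]
force: [-0.2, -0.8, 0.5]
grip_width: 0.0869
```

```bash
python3 - <<'E'
from h import *
from scipy.spatial.transform import Rotation as Ro
o=env.get_obs();p=env.camera_params('wrist');im=env.read_camera('wrist')
np.save('w.npy',im);np.save('wR.npy',np.array(p['R']));np.save('wt.npy',np.array(p['t']));save('w1.png',im)
print(o['time_s'],o['tool_pos'],o['tool_rot'],o['grip_width'],proj(p,[.466,.1166,.158]))
print(Ro.from_euler('xyz',o['tool_rot'],degrees=True).inv().apply(np.array([.466,.1166,.129])-o['tool_pos']))
E
```

```text
1.4333 [0.45754787 0.12473684 0.25517718] [-179.65677168    0.77489748   67.71902342] 0.0868639037773134 (np.float64(318.95100955607745), np.float64(216.4342869919685))
[-0.00261786  0.01166207  0.12615653]
```

View pics/w1.png

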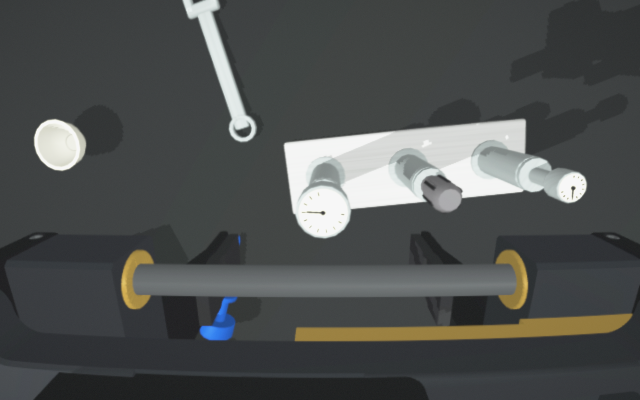

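The wrist view shows the dial at (323,212), against a prediction of (319,216), so it is about 4 mm off. I'll combine the three views and also check the height of the blue look-alike.

```bash
python3 - <<'E'
from h import *
from scipy.spatial.transform import Rotation as Ro
def tri(rs):
    A=np.zeros((3,3));b=np.zeros(3)
    for o,d in rs:
        d=d/np.linalg.norm(d);M=np.eye(3)-np.outer(d,d);A+=M;b+=M@o
    return np.linalg.solve(A,b)
pt=env.camera_params('top');ps=env.camera_params('scene');pw=env.camera_params('wrist');pw['R']=np.load('wR.npy');pw['t']=np.load('wt.npy')
print('wrist',onz(pw,323,212,.158),'scene',onz(ps,380.4,190.6,.158),'top',onz(pt,285,240.4,.158))
B=tri([ray(pw,323,212),ray(pt,285,240.4),ray(ps,380.4,190.6)]);print('tri',B)
print('blue',tri([ray(pt,344,228),ray(ps,332,183)]))
o=env.get_obs();print(o['tool_pos'],o['tool_rot'])
print(Ro.from_euler('xyz',o['tool_rot'],degrees=True).inv().apply(np.array([B[0],B[1],.129])-o['tool_pos']))
E
```

```text
wrist [0.46381195 0.1209526  0.158     ] scene [0.46332735 0.11860624 0.158     ] top [0.4658236 0.1166409 0.158    ]
tri [0.46458683 0.11887149 0.15783076]
blue [ 0.49155599 -0.01370172  0.13251188]
[0.45625609 0.12799904 0.25498113] [-179.54344072    0.70295238   67.86787265]
[-0.00377045  0.01215961  0.12594398]
```

Emit:
{"name": "carry_out", "arguments": {"plan": [{"grip": 0, "dp": [-0.0038, 0.0122, 0.01], "rotation": [0, 0, 0]}, {"grip": 0, "dp": [0, 0, 0.02], "rotation": [0, 0, 0]}, {"grip": 0, "dp": [0, 0, 0.02], "rotation": [0, 0, 0]}, {"grip": 0, "dp": [0, 0, 0], "rotation": [0, 0, 0]}]}}

```text
time_s: 1.82
tool_pos: [0.4652, 0.1222, 0.2037]
tool_rot: [-179.5, 0.5, 67.9]
force: [-1.1, -0.9, -0.1]
grip_width: 0.0867
```

```bash
cat > st.py <<'E'
import sys
from h import *
from scipy.spatial.transform import Rotation as Ro
T=np.array(eval(sys.argv[1]));o=env.get_obs();R=Ro.from_euler('xyz',o['tool_rot'],degrees=True)
print(o['time_s'],o['tool_pos'].round(4),o['tool_rot'].round(2),o['force'].round(1),o['grip_width'].round(4))
print('dp',R.inv().apply(T-o['tool_pos']).round(4),'level rot',(R.inv()*Ro.from_euler('xyz',[180,0,o['tool_rot'][2]],degrees=True)).as_rotvec(degrees=True).round(2))
E
python3 st.py "[.4645,.119,.129]"
```

```text
Traceback (most recent call last):
  File "st.py", line 5, in <module>
    print(o['time_s'],o['tool_pos'].round(4),o['tool_rot'].round(2),o['force'].round(1),o['grip_width'].round(4))
                                                                                        ^^^^^^^^^^^^^^^^^^^^^
AttributeError: 'float' object has no attribute 'round'
```

```bash
sed -i "s/o\['grip_width'\].round(4)/round(o['grip_width'],4)/" st.py; python3 st.py "[.4645,.119,.129]"
```

```text
1.8167 [0.4652 0.1222 0.2037] [-179.51    0.51   67.94] [-1.1 -0.9 -0.1] 0.0867
dp [-0.0026  0.0011  0.0747] level rot [-0.49  0.51 -0.  ]
```

Emit:
{"name": "carry_out", "arguments": {"plan": [{"grip": 0, "dp": [-0.003, 0.001, 0.015], "rotation": [-0.5, 0.5, 0]}, {"grip": 0, "dp": [0, 0, 0.02], "rotation": [0, 0, 0]}, {"grip": 0, "dp": [0, 0, 0.02], "rotation": [0, 0, 0]}, {"grip": 0, "dp": [0, 0, 0.018], "rotation": [0, 0, 0]}, {"grip": 0, "dp": [0, 0, 0], "rotation": [0, 0, 0]}]}}

```text
time_s: 2.23
tool_pos: [0.4637, 0.1254, 0.131]
tool_rot: [-180.0, -0.2, 68.4]
force: [-1.4, 0.2, -1.1]
grip_width: 0.0871
```

```bash
python3 st.py "[.4645,.119,.129]"
```

```text
2.2333 [0.4637 0.1254 0.131 ] [-180.     -0.18   68.4 ] [-1.4  0.2 -1.1] 0.0871
dp [-0.0057  0.0031  0.0019] level rot [-0.   -0.18  0.  ]
```

Emit:
{"name": "carry_out", "arguments": {"plan": [{"grip": 0, "dp": [-0.006, 0.003, 0.002], "rotation": [0, 0, 0]}, {"grip": 0, "dp": [0, 0, 0], "rotation": [0, 0, 0]}]}}

```text
time_s: 2.4
tool_pos: [0.4641, 0.12, 0.1301]
tool_rot: [-180.0, -0.2, 68.6]
force: [-0.1, 0.0, -0.1]
grip_width: 0.0868
```

```bash
python3 st.py "[.4645,.119,.129]"
```

```text
2.4 [0.4641 0.12   0.1301] [-1.7997e+02 -1.7000e-01  6.8580e+01] [-0.1  0.  -0.1] 0.0868
dp [-0.0008  0.0007  0.0011] level rot [-0.03 -0.17  0.  ]
```

Emit:
{"name": "carry_out", "arguments": {"plan": [{"grip": 1, "dp": [0, 0, 0.001], "rotation": [0, 0, 0]}, {"grip": 1, "dp": [0, 0, 0], "rotation": [0, 0, 0]}, {"grip": 1, "dp": [0, 0, 0], "rotation": [0, 0, 0]}, {"grip": 1, "dp": [0, 0, 0], "rotation": [0, 0, 0]}, {"grip": 1, "dp": [0, 0, 0], "rotation": [0, 0, 0]}, {"grip": 1, "dp": [0, 0, 0], "rotation": [0, 0, 0]}, {"grip": 1, "dp": [0, 0, 0], "rotation": [0, 0, 0]}, {"grip": 1, "dp": [0, 0, 0], "rotation": [0, 0, 0]}], "force": 30}}

```text
time_s: 3.07
tool_pos: [0.4673, 0.1213, 0.1346]
tool_rot: [179.7, -0.5, 68.6]
force: [-0.5, -0.3, -1.0]
grip_width: 0.0432
```

```bash
python3 st.py "[.4645,.119,.129]"
```

```text
3.0667 [0.4673 0.1213 0.1346] [179.7   -0.53  68.58] [-0.5 -0.3 -1. ] 0.0432
dp [-0.0032 -0.0018  0.0056] level rot [ 0.3  -0.53 -0.  ]
```

Emit:
{"name": "carry_out", "arguments": {"plan": [{"grip": 1, "dp": [0, 0, -0.02], "rotation": [0, 0, 0]}, {"grip": 1, "dp": [0, 0, -0.02], "rotation": [0, 0, 0]}, {"grip": 1, "dp": [0, 0, -0.02], "rotation": [0, 0, 0]}, {"grip": 1, "dp": [0, 0, -0.02], "rotation": [0, 0, 0]}]}}

```text
time_s: 3.4
tool_pos: [0.4622, 0.1194, 0.2107]
tool_rot: [-179.8, 0.0, 68.6]
force: [-0.2, 0.4, -1.5]
grip_width: 0.0434
```

```bash
python3 st.py "[.466,.12,.32]"
```

```text
3.4 [0.4622 0.1194 0.2107] [-1.7975e+02  2.0000e-02  6.8560e+01] [-0.2  0.4 -1.5] 0.0434
dp [ 0.0019  0.0028 -0.1093] level rot [-0.25  0.02 -0.  ]
```

Emit:
{"name": "carry_out", "arguments": {"plan": [{"grip": 1, "dp": [0.002, 0.003, -0.025], "rotation": [0, 0, 0]}, {"grip": 1, "dp": [0, 0, -0.028], "rotation": [0, 0, 0]}, {"grip": 1, "dp": [0, 0, -0.028], "rotation": [0, 0, 0]}, {"grip": 1, "dp": [0, 0, -0.028], "rotation": [0, 0, 0]}, {"grip": 1, "dp": [0, 0, 0], "rotation": [0, 0, 0]}]}}

```text
time_s: 3.82
tool_pos: [0.4657, 0.1201, 0.3259]
tool_rot: [-179.7, -0.0, 68.6]
force: [0.3, -0.1, -1.4]
grip_width: 0.0436
```

```bash
python3 st.py "[.5655,-.2775,.32]"; python3 - <<'E'
from h import *
o=np.zeros((400,640,3),np.uint8)
s=env.read_camera('scene'); save('s2.png',s[60:320,180:560])
E
```

```text
3.8167 [0.4657 0.1201 0.3259] [-1.7974e+02 -4.0000e-02  6.8560e+01] [ 0.3 -0.1 -1.4] 0.0436
dp [-0.3336  0.2383  0.0046] level rot [-0.26 -0.04  0.  ]
```

View pics/s2.png

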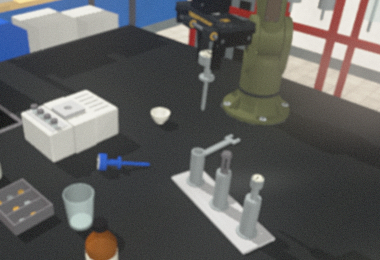

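The dial is held upright, its stem hangs straight, and both neighbours are still standing. The blue look-alike, at about (120,162) in the crop, now lies on its side. The arm never came near it, so it seems to have toppled by itself. I'll carry on to the well.

Emit:
{"name": "carry_out", "arguments": {"plan": [{"grip": 1, "dp": [-0.01, 0.007, 0], "rotation": [0, 0, 0]}, {"grip": 1, "dp": [-0.021, 0.015, 0], "rotation": [0, 0, 0]}, {"grip": 1, "dp": [-0.021, 0.015, 0], "rotation": [0, 0, 0]}, {"grip": 1, "dp": [-0.021, 0.015, 0], "rotation": [0, 0, 0]}, {"grip": 1, "dp": [-0.021, 0.015, 0], "rotation": [0, 0, 0]}, {"grip": 1, "dp": [-0.021, 0.015, 0], "rotation": [0, 0, 0]}, {"grip": 1, "dp": [-0.021, 0.015, 0], "rotation": [0, 0, 0]}, {"grip": 1, "dp": [-0.021, 0.015, 0], "rotation": [0, 0, 0]}]}}

```text
time_s: 4.53
tool_pos: [0.5078, -0.074, 0.3094]
tool_rot: [-178.7, 0.7, 69.3]
force: [1.2, 0.6, -1.5]
grip_width: 0.0433
```

Emit:
{"name": "carry_out", "arguments": {"plan": [{"grip": 1, "dp": [-0.021, 0.015, 0], "rotation": [0, 0, 0]}, {"grip": 1, "dp": [-0.021, 0.015, 0], "rotation": [0, 0, 0]}, {"grip": 1, "dp": [-0.021, 0.015, 0], "rotation": [0, 0, 0]}, {"grip": 1, "dp": [-0.021, 0.015, 0], "rotation": [0, 0, 0]}, {"grip": 1, "dp": [-0.021, 0.015, 0], "rotation": [0, 0, 0]}, {"grip": 1, "dp": [-0.021, 0.015, 0], "rotation": [0, 0, 0]}, {"grip": 1, "dp": [-0.015, 0.01, 0], "rotation": [0, 0, 0]}, {"grip": 1, "dp": [0, 0, 0], "rotation": [0, 0, 0]}]}}

```text
time_s: 5.2
tool_pos: [0.5404, -0.2642, 0.2928]
tool_rot: [-177.4, 1.4, 68.5]
force: [-1.7, -0.2, -1.7]
grip_width: 0.0437
```

```bash
python3 st.py "[.5655,-.2775,.27]"
```

```text
5.2 [ 0.5404 -0.2642  0.2928] [-177.43    1.43   68.47] [-1.7 -0.2 -1.7] 0.0437
dp [-0.0025  0.0292  0.0216] level rot [-2.57  1.43 -0.03]
```

Emit:
{"name": "carry_out", "arguments": {"plan": [{"grip": 1, "dp": [-0.001, 0.014, 0], "rotation": [-1.3, 0.7, 0]}, {"grip": 1, "dp": [-0.001, 0.014, 0], "rotation": [-1.3, 0.7, 0]}, {"grip": 1, "dp": [0, 0, 0], "rotation": [0, 0, 0]}]}}

```text
time_s: 5.45
tool_pos: [0.5646, -0.2789, 0.2871]
tool_rot: [-179.8, -0.0, 68.2]
force: [0.9, 0.9, -1.8]
grip_width: 0.0435
```

```bash
python3 st.py "[.5655,-.2775,.245]"
```

```text
5.45 [ 0.5646 -0.2789  0.2871] [-1.7984e+02 -2.0000e-02  6.8220e+01] [ 0.9  0.9 -1.8] 0.0435
dp [0.0016 0.0005 0.0421] level rot [-0.16 -0.02  0.  ]
```

Emit:
{"name": "carry_out", "arguments": {"plan": [{"grip": 1, "dp": [0.002, 0, 0.02], "rotation": [0, 0, 0]}, {"grip": 1, "dp": [0, 0, 0.02], "rotation": [0, 0, 0]}, {"grip": 1, "dp": [0, 0, 0], "rotation": [0, 0, 0]}]}}

```text
time_s: 5.7
tool_pos: [0.5651, -0.2761, 0.2447]
tool_rot: [-179.8, -0.1, 68.3]
force: [-0.2, 0.3, -2.3]
grip_width: 0.0433
```

```bash
python3 st.py "[.5655,-.2775,.13]"; python3 - <<'E'
from h import *
p=env.camera_params('wrist');w=env.read_camera('wrist');s=env.read_camera('scene');ps=env.camera_params('scene')
W=[.5655,-.2775,.1]
print('well proj wrist',proj(p,W),'scene',proj(ps,W),'tip pred',proj(ps,[.5655,-.2775,.133]))
a=cv2.resize(s[80:200,200:300],None,fx=4,fy=4,interpolation=2)
b=cv2.resize(w,(390,244))
o=np.zeros((480,800,3),np.uint8);o[:,:400]=a;o[:244,405:795]=b;save('c3.png',o)
E
```

```text
5.7 [ 0.5651 -0.2761  0.2447] [-1.7982e+02 -9.0000e-02  6.8270e+01] [-0.2  0.3 -2.3] 0.0433
dp [-0.0013  0.0012  0.1147] level rot [-0.18 -0.09  0.  ]
well proj wrist (np.float64(321.4525552481374), np.float64(189.75516929114934)) scene (np.float64(247.12737301782744), np.float64(167.1142553767836)) tip pred (np.float64(246.14774381030162), np.float64(156.7683160043801))
```

View pics/c3.png

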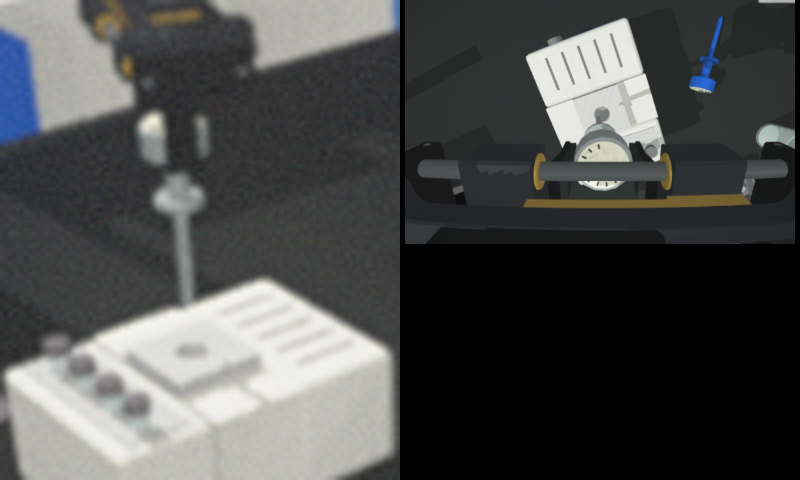

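The scene crop shows the stem tip at full-image (246.6,155.4), with (246.1,156.8) predicted. The well is at (247.1,167.1), exactly as predicted. The tip is aligned, so I'll lower it.

Emit:
{"name": "carry_out", "arguments": {"plan": [{"grip": 1, "dp": [-0.001, 0.001, 0.015], "rotation": [0, 0, 0]}, {"grip": 1, "dp": [0, 0, 0.015], "rotation": [0, 0, 0]}, {"grip": 1, "dp": [0, 0, 0.015], "rotation": [0, 0, 0]}, {"grip": 1, "dp": [0, 0, 0], "rotation": [0, 0, 0]}]}}

```text
time_s: 6.13
tool_pos: [0.5705, -0.2776, 0.2084]
tool_rot: [179.4, -0.2, 68.5]
force: [-0.3, 0.3, -1.9]
grip_width: 0.0434
```

```bash
python3 st.py "[.5655,-.2775,.134]"
```

```text
6.1333 [ 0.5705 -0.2776  0.2084] [179.4  -0.2  68.5] [-0.3  0.3 -1.9] 0.0434
dp [-0.002  -0.0054  0.0744] level rot [ 0.6 -0.2 -0. ]
```

Emit:
{"name": "carry_out", "arguments": {"plan": [{"grip": 1, "dp": [-0.002, -0.005, 0], "rotation": [0.5, 0, 0]}, {"grip": 1, "dp": [0, 0, 0.015], "rotation": [0, 0, 0]}, {"grip": 1, "dp": [0, 0, 0.015], "rotation": [0, 0, 0]}]}}

```text
time_s: 6.38
tool_pos: [0.5682, -0.2787, 0.1854]
tool_rot: [179.4, -0.2, 68.6]
force: [-0.1, 0.5, -2.1]
grip_width: 0.0431
```

```bash
python3 st.py "[.5655,-.2775,.134]"
```

```text
6.3833 [ 0.5682 -0.2787  0.1854] [179.35  -0.24  68.6 ] [-0.1  0.5 -2.1] 0.0431
dp [-0.     -0.0035  0.0513] level rot [ 0.65 -0.24 -0.  ]
```

Emit:
{"name": "carry_out", "arguments": {"plan": [{"grip": 1, "dp": [0, -0.003, 0.012], "rotation": [0.6, 0, 0]}, {"grip": 1, "dp": [0, -0.001, 0.012], "rotation": [0, 0, 0]}, {"grip": 1, "dp": [0, 0, 0.012], "rotation": [0, 0, 0]}, {"grip": 1, "dp": [0, 0, 0], "rotation": [0, 0, 0]}]}}

```text
time_s: 6.72
tool_pos: [0.5638, -0.2766, 0.1464]
tool_rot: [-179.9, -0.3, 68.6]
force: [-0.7, 1.2, -2.0]
grip_width: 0.0437
```

```bash
python3 st.py "[.5655,-.2775,.134]"
```

```text
6.7167 [ 0.5638 -0.2766  0.1464] [-179.94   -0.27   68.63] [-0.7  1.2 -2. ] 0.0437
dp [-0.0003  0.0019  0.0124] level rot [-0.06 -0.27  0.  ]
```

Emit:
{"name": "carry_out", "arguments": {"plan": [{"grip": 1, "dp": [0, 0.001, 0.004], "rotation": [0, 0, 0]}, {"grip": 1, "dp": [0, 0, 0.004], "rotation": [0, 0, 0]}, {"grip": 1, "dp": [0, 0, 0], "rotation": [0, 0, 0]}]}}

```text
time_s: 6.97
tool_pos: [0.5647, -0.277, 0.1372]
tool_rot: [-179.9, -0.2, 68.6]
force: [-0.8, -0.9, -1.4]
grip_width: 0.0433
```

Emit:
{"name": "carry_out", "arguments": {"plan": [{"grip": 1, "dp": [0, 0, 0.003], "rotation": [0, 0, 0]}, {"grip": 1, "dp": [0, 0, 0], "rotation": [0, 0, 0]}]}}

```text
time_s: 7.13
tool_pos: [0.5655, -0.2776, 0.135]
tool_rot: [180.0, -0.2, 68.6]
force: [0.2, 0.8, -2.0]
grip_width: 0.0436
```

```bash
python3 st.py "[.5655,-.2775,.131]"
```

```text
7.1333 [ 0.5655 -0.2776  0.135 ] [180.    -0.24  68.62] [ 0.2  0.8 -2. ] 0.0436
dp [0.0001 0.     0.004 ] level rot [ 0.   -0.24 -0.  ]
```

Emit:
{"name": "carry_out", "arguments": {"plan": [{"grip": 1, "dp": [0, 0, 0.0025], "rotation": [0, 0, 0]}, {"grip": 1, "dp": [0, 0, 0], "rotation": [0, 0, 0]}]}}

```text
time_s: 7.3
tool_pos: [0.5669, -0.2784, 0.1352]
tool_rot: [179.8, -0.3, 68.6]
force: [0.0, -0.0, -1.2]
grip_width: 0.0435
```

Emit:
{"name": "carry_out", "arguments": {"plan": [{"grip": 1, "dp": [0, 0, 0.0025], "rotation": [0, 0, 0]}, {"grip": 1, "dp": [0, 0, 0], "rotation": [0, 0, 0]}]}}

```text
time_s: 7.47
tool_pos: [0.5683, -0.2792, 0.1349]
tool_rot: [179.5, -0.3, 68.6]
force: [-0.6, -0.8, -2.1]
grip_width: 0.0435
```

```bash
python3 st.py "[.5655,-.2775,.129]"; python3 - <<'E'
from h import *
s=env.read_camera('scene');w=env.read_camera('wrist')
a=cv2.resize(s[105:195,200:300],None,fx=5,fy=5,interpolation=2)
o=np.zeros((450,790,3),np.uint8);o[:,:500]=a;o[:180,502:790]=cv2.resize(w,(288,180));save('c4.png',o)
E
```

```text
7.4667 [ 0.5683 -0.2792  0.1349] [179.53  -0.3   68.61] [-0.6 -0.8 -2.1] 0.0435
dp [ 0.0005 -0.0033  0.0059] level rot [ 0.47 -0.3  -0.  ]
```

View pics/c4.png

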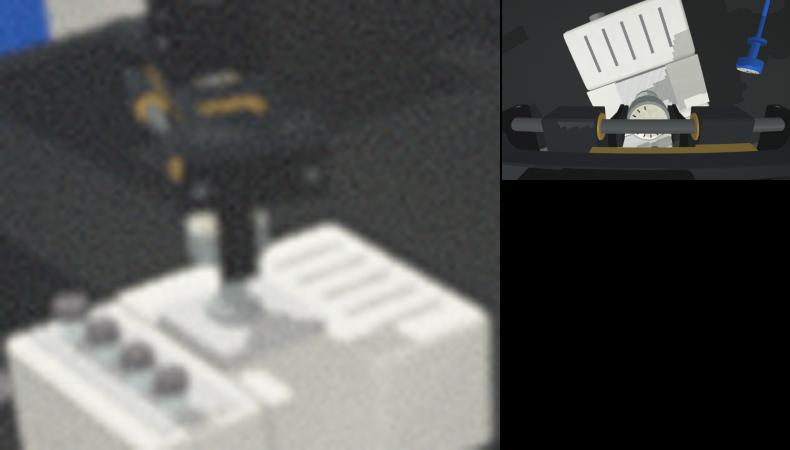

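Emit:
{"name": "carry_out", "arguments": {"plan": [{"grip": 1, "dp": [0, -0.003, 0.005], "rotation": [0.4, 0, 0]}]}}

```text
time_s: 7.65
tool_pos: [0.5676, -0.2804, 0.1332]
tool_rot: [179.5, -0.2, 68.6]
force: [-0.9, -2.5, 31.1]
grip_width: 0.0434
```

Emit:
{"name": "carry_out", "arguments": {"plan": [{"grip": 1, "dp": [0, 0, 0.004], "rotation": [0, 0, 0]}]}}

```text
time_s: 7.73
tool_pos: [0.5688, -0.2813, 0.1333]
tool_rot: [179.3, -0.3, 68.6]
force: [-8.9, 3.9, 24.1]
grip_width: 0.0432
```

```bash
python3 st.py "[.5655,-.2775,.129]"
```

```text
7.7333 [ 0.5688 -0.2813  0.1333] [179.35  -0.28  68.59] [-8.9  3.9 24.1] 0.0432
dp [ 0.0023 -0.0045  0.0042] level rot [ 0.65 -0.28 -0.  ]
```

The collar is resting on the block, with about 25–30 N pushing back. I'll recentre, take the pressure off and release.

Emit:
{"name": "carry_out", "arguments": {"plan": [{"grip": 1, "dp": [0.002, -0.004, 0], "rotation": [0.6, 0, 0]}]}}

```text
time_s: 7.82
tool_pos: [0.5661, -0.2788, 0.1345]
tool_rot: [179.8, -0.3, 68.5]
force: [-0.5, -0.1, -1.9]
grip_width: 0.0435
```

```bash
python3 st.py "[.5655,-.2775,.132]"
```

```text
7.8167 [ 0.5661 -0.2788  0.1345] [179.85  -0.28  68.55] [-0.5 -0.1 -1.9] 0.0435
dp [ 0.001  -0.001   0.0025] level rot [ 0.15 -0.28 -0.  ]
```

Emit:
{"name": "carry_out", "arguments": {"plan": [{"grip": 1, "dp": [0.001, -0.001, 0.002], "rotation": [0, 0, 0]}, {"grip": 0, "dp": [0, 0, 0], "rotation": [0, 0, 0]}, {"grip": 0, "dp": [0, 0, 0], "rotation": [0, 0, 0]}, {"grip": 0, "dp": [0, 0, 0], "rotation": [0, 0, 0]}, {"grip": 0, "dp": [0, 0, 0], "rotation": [0, 0, 0]}, {"grip": 0, "dp": [0, 0, 0], "rotation": [0, 0, 0]}, {"grip": 0, "dp": [0, 0, 0], "rotation": [0, 0, 0]}]}}

```text
time_s: 8.4
tool_pos: [0.5647, -0.2762, 0.13]
tool_rot: [180.0, -0.3, 68.6]
force: [-0.3, -0.5, 0.3]
grip_width: 0.0754
```

```bash
python3 st.py "[.5655,-.2775,.3]"
```

```text
8.4 [ 0.5647 -0.2762  0.13  ] [180.    -0.27  68.6 ] [-0.3 -0.5  0.3] 0.0754
dp [-1.0e-04  1.2e-03 -1.7e-01] level rot [ 0.   -0.27 -0.  ]
```

Emit:
{"name": "carry_out", "arguments": {"plan": [{"grip": 0, "dp": [0, 0.001, 0], "rotation": [0, 0, 0]}, {"grip": 0, "dp": [0, 0, 0], "rotation": [0, 0, 0]}, {"grip": 0, "dp": [0, 0, -0.015], "rotation": [0, 0, 0]}, {"grip": 0, "dp": [0, 0, -0.025], "rotation": [0, 0, 0]}, {"grip": 0, "dp": [0, 0, -0.03], "rotation": [0, 0, 0]}, {"grip": 0, "dp": [0, 0, -0.03], "rotation": [0, 0, 0]}, {"grip": 0, "dp": [0, 0, -0.03], "rotation": [0, 0, 0]}, {"grip": 0, "dp": [0, 0, -0.03], "rotation": [0, 0, 0]}]}}

```text
time_s: 9.07
tool_pos: [0.5614, -0.2745, 0.2861]
tool_rot: [-178.9, -0.2, 68.6]
force: [0.6, 0.5, -0.0]
grip_width: 0.0872
```

Emit:
{"name": "carry_out", "arguments": {"plan": [{"grip": 0, "dp": [0, 0, -0.03], "rotation": [0, 0, 0]}, {"grip": 0, "dp": [0, 0, 0], "rotation": [0, 0, 0]}, {"grip": 0, "dp": [0, 0, 0], "rotation": [0, 0, 0]}]}}

```text
time_s: 9.32
tool_pos: [0.564, -0.2767, 0.3253]
tool_rot: [-179.6, -0.2, 68.6]
force: [0.6, -0.1, -0.5]
grip_width: 0.087
```

```bash
python3 st.py "[.5655,-.2775,.3]"; python3 - <<'E'
from h import *
s=env.read_camera('scene');w=env.read_camera('wrist');t=env.read_camera('top');np.save('t5.npy',t)
p=env.camera_params('wrist');ps=env.camera_params('scene');H=[.5655,-.2775,.158]
print('pred head top: wrist',proj(p,H),'scene',proj(ps,H))
np.save('wR.npy',np.array(p['R']));np.save('wt.npy',np.array(p['t']))
o=np.zeros((600,800,3),np.uint8);o[:320,:400]=cv2.resize(s[110:190,200:300],None,fx=4,fy=4,interpolation=2)
o[325:575,:400]=cv2.resize(w,(400,250));o[:300,405:800]=cv2.resize(s[160:320,300:500],(395,300));o[305:600,405:800]=cv2.resize(t[150:260,185:500],(395,295));save('c5.png',o)
E
```

```text
9.3167 [ 0.564  -0.2767  0.3253] [-179.6    -0.19   68.57] [ 0.6 -0.1 -0.5] 0.087
dp [-0.0003  0.0018  0.0253] level rot [-0.4  -0.19  0.  ]
pred head top: wrist (np.float64(322.1082934355314), np.float64(187.40522288645778)) scene (np.float64(245.3886148876132), np.float64(148.71887693838653))
```

View pics/c5.png

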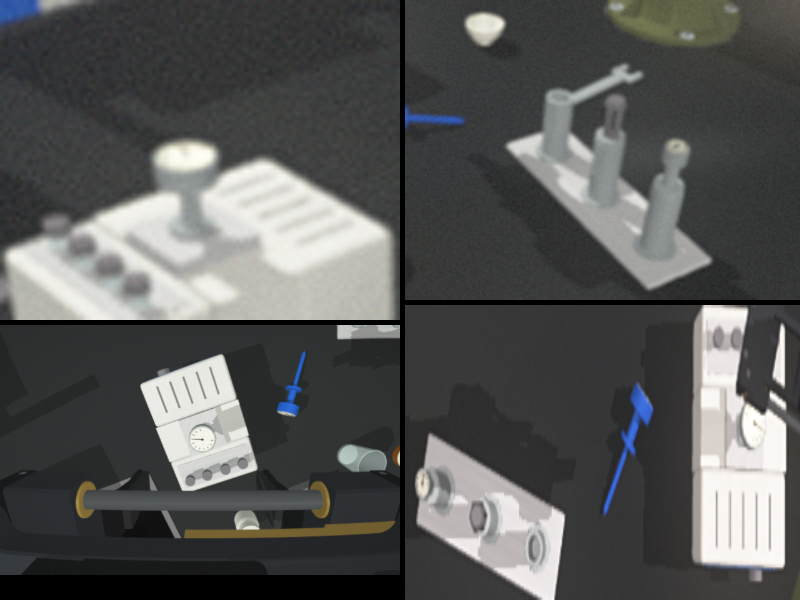

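The dial stands upright in the well with its collar down. Its head top is at scene (246.1,148.4), with (245.4,148.7) predicted. The small dial and the driver are still in their cups, and the gripper is clear, so I'll hand in.

```bash
python3 -c "
from cell import env
print(env.sign_off())"
```

```text
the job is handed in; nothing more can be done
None
```

The big-dial thermometer is standing in the heater's well, released, and the job was handed in at about 9.5 s. No verdict was reported.

**What I did:** I gripped it by its head and pulled it straight up to a head height of about 0.34 m. I carried it over the heater and lowered it in the gripper until the collar met the block, with about 31 N pushing back. Then I took off the pressure, recentred, opened the gripper and backed off to about 0.32 m.

**Last checks:**
- **Position:** the scene view put the head within 1 px (about 2 mm) of home, upright with the collar on the block. The wrist view disagreed by about 6 px (about 6 mm). That is still inside the 15 mm limit; the wrist view had also read a few millimetres off before the grasp.
- **Neighbours:** the small dial and the driver still stand in their cups. I judged this by eye and did not measure how far they moved.
- **Robot:** the gripper is open and clear, and force readings are close to zero.

**Look-alike:** the blue thermometer stood at the start and was lying on the bench by the time I had lifted the big one. By my estimate the gripper stayed clear of it and no contact force showed, so it seems to have toppled by itself, but I could not confirm that.

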